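# Dry-fit the rosettes of a carved panel with light fingertip presses

### The arm

A 6-joint arm with a two-finger parallel gripper is mounted at the origin on the work surface. World frame = base frame: x ahead of the robot, y to its left, z up, the work surface at z = 0. Lengths are in m, angles in degrees, forces in N, time in s.
With the tool pointing down it reaches from about 0.35 to 0.875 m from the base axis. Payload 4.2 kg.
Tool frame: the origin (TCP) lies on the mounting face of the last link; the fingertips stand 182 mm ahead of it and the grasp point (between the pads) lies 164 mm ahead of it (r.tcp_to_grasp is the distance from the TCP to the grasp point, in m); z points along the fingers, y is the line along which they close (so a half turn about z gives the same grasp; the last joint's range is limited). The gripper opens to 87 mm and grips with 3 to 60 N. Pads are 19 mm wide; open, the fingers measure 117 mm over their backs; the gripper's body (75 mm by 190 mm) begins 51 mm behind the grasp point.
Start: joints at [83.4, 22.042, 0.453, 0, -68.411, -14.817], TCP at [0.228, 0.582, 0.405] pointing down, gripper open.
Joint ranges: [-179.83, 179.83], [-69.29, 118.12], [-61.27, 80.66], [-181.25, 117.63], [-171.15, -9.14], [-177.46, 177.46]. Speed limits (degrees/s): [159.86, 159.86, 180, 180, 180, 180].

### API

Orientations are given as a 3x3 rotation matrix whose columns are the frame's x, y, z axes.
In Python, from station import sense, eyes, r gives the robot as it stands.
- The arm moves only by the tool jog_arm, never from a script. Its argument "increments" is a list of rows, each a list of 4 numbers: the shift along the tool's x, y, z normalised to -1 to 1, where 1 is 0.02 m, then the turn about the tool's z normalised to -1 to 1, where 1 is 0.08 rad. A call has 1 to 10 rows; each row shifts and turns the commanded pose from where the row before left it, along the tool's axes as they then stand; what a row does not reach is not made up. A row lasts 1/10 s, in which the tool goes at most 50 mm and 8.59 degrees, less where a joint would pass 70% of its speed; a pose out of reach is approached as far as the arm can. A call with a number of a shift or a turn outside -1 to 1 is refused whole. A call with a gripper value outside its range is refused whole. "grip" is the finger opening in mm, from 0 to 87, set as the call begins (left out, the last holds). The fingers move at their own pace and stop on an object; the grip force is fixed at half the most. Time passes only in rows, so rows that do not move let the fingers close. It gives the time, the measured TCP pose, the force, the opening and the grip force at its end, in the units of the state.
- sense(): the state, without advancing time (a new reading comes with each control period).
- eyes.capture(name): name is "scene" or "top" or "wrist"; returns the picture (400x640x3 uint8, blue, green, red); there is no depth.
- eyes.get_calibration(name): a dict with "camera_matrix" (3x3 intrinsics, pixels), "k1" (the pictures are not rectified: a ray, as slopes to the right and down, at radius r is drawn at 1 + k1 r^2 times it, then the intrinsics apply), "R" (3x3) and "t" (3): a world point X has camera coordinates R X + t; the wrist camera has in their place "T_tool_cam" (4x4, takes a point from camera to tool coordinates, whose origin is the TCP and whose axes are the flange's). Camera axes: x right, y down, z forward; pixel columns grow to the right and rows downward; lengths in m; the calibration is good to about 2 mm. A picture is of the moment at which its call begins: read the wrist's pose just before it. get_calibration takes no time and is no camera call.
- r.finish_job(): hands the job in; it is judged then, once.
Trained networks look in the newest picture that a camera, given by its name, has taken for a name from the list of things; names that differ only in an ending like _2 or _b are one class to them, and where a whole thing is asked for, a point or a joint stands for the part that bears it (a point fixed in the world has none). Each returns a list of dicts, best first, with "conf" (0 to 1); they miss things now and then, are a little off and sometimes report something else, mostly with a low value. They report only what shows in the picture. A call takes as long as a camera call.
- eyes.spot_in(camera, name): "centre" ([x, y, z] in m, in world coordinates, good to about 4 mm: the middle of the surface that is visible of it).
- eyes.outline_of(camera, name): "mask" (400x640 bool, what is visible of it).
The state is a dict: "time_s": time; "joints": joint angles; "joint_velocities": joint speeds; "effort": joint torques, N m; "tcp_pos": TCP position; "ee_rot": TCP orientation; "wrist_force": force on the tool from outside, world axes, zero at the start; "moment": the same for the moment, N m; "gripper_width": opening from 0.0 (shut) to 1.0 (fully open); "gripper_force": force on a finger pad.
Only numpy, scipy, OpenCV 4.12 (cv2) and the standard library are available. Lean on these libraries where they do the work, as an engineer would, in place of code of your own. Each camera call takes 0.05 s, during which the arm holds its last target. There are 200 camera calls.

### The job

Dry-fit the rosettes on the carved panel: with a light fingertip press on each, first the dark walnut one, then the pale maple one, then the red one, push it about half-way into its socket so that a clear gap stays under it and it can still be taken out for gluing. Only press: do not drive any of them home, pull or lift anything, and leave the tools, glue pot and tin where they are. The gilded rosette is wet: do not touch it.

Things in the scene. Friction and masses are not known exactly. Their poses are not given: they have to be found in the camera images.
- panel: (all sizes here in mm) light-brown limewood panel with carved scrollwork, 270 (x) x 370 (y), on a thin green anti-slip mat (340 x 420); fixed. Its top face is 47 above the bench. Origin: centre of its footprint, at bench height (z = 0)
- walnut: dark brown walnut rosette, a flower 46 wide, 14 thick. Origin: centre of its flat top, z up. Its dowel slides straight down in a snug hole with about 4 N of steady friction and stays where it is left. At the start its top is 78 to 80 above the bench, its underside about 13 above its dark socket ring (56 wide, 5 thick, on the panel). Fully home its top is 66 above the bench; half-way in, 72 to 73
- maple: pale cream maple rosette, a flower 46 wide, 14 thick. Origin: centre of its flat top, z up. Its dowel slides straight down in a snug hole with about 4 N of steady friction and stays where it is left. At the start its top is 78 to 80 above the bench, its underside about 13 above its dark socket ring (56 wide, 5 thick, on the panel). Fully home its top is 66 above the bench; half-way in, 72 to 73
- red: red-painted rosette, a flower 46 wide, 14 thick. Origin: centre of its flat top, z up. Its dowel slides straight down in a snug hole with about 4 N of steady friction and stays where it is left. At the start its top is 78 to 80 above the bench, its underside about 13 above its dark socket ring (56 wide, 5 thick, on the panel). Fully home its top is 66 above the bench; half-way in, 72 to 73
- gilded: gold-coloured gilded rosette, same flower, 46 in diameter, already fully home in its ring and fixed, wet. Origin: centre of the underside of its ring, on the panel's top face; its top is 19 above this origin. The four rosettes stand at least 110 apart, in any arrangement on the panel
- gouge_pale: carving gouge with a pale wooden handle, 240 long, 25 high, lying left (+y) of the panel; loose; origin at its underside
- gouge_dark: carving gouge with a brown wooden handle, 240 long, 25 high, lying right (-y) of the panel; loose; origin at its underside
- mallet: turned dark wooden carver's mallet, 82 in diameter, standing on its head with its handle up, 215 high, right of the panel; loose; origin at its underside
- stone: grey-blue sharpening stone, 160 x 70 x 25 high, left of the panel; loose; origin at its underside
- glue_pot: small white glue pot with an orange cap, 40 in diameter, 50 high, standing on the panel near a corner; loose; origin at its underside
- wax_tin: blue round wax tin, 44 in diameter, 20 high, standing on the panel near the other, diagonal corner; loose; origin at its underside

How it is judged (in metres and radians):
On the way, in this order (a step that is already met when the one before it is completed fails the run):
1. the dark walnut rosette is pressed about half-way in (z of walnut in the frame of panel between 0.0685 and 0.076 m), for 0.2 s.
2. the pale maple rosette is pressed about half-way in (z of maple in the frame of panel between 0.0685 and 0.076 m), for 0.2 s.
3. the red rosette is pressed about half-way in (z of red in the frame of panel between 0.0685 and 0.076 m), for 0.2 s.
At the end, for the whole second after the job is handed in: All three rosettes rest part-way in: the gap under each is 2.5 to 10 mm of the original 13 mm (its top 68.5 to 76 mm above the bench), and the loose things are within 20 mm of where they began (all of step 1 and all of step 2 and all of step 3 and linear speed of each of walnut, maple, red below 0.01 m/s and distance of each of gouge_pale, gouge_dark, mallet, stone, glue_pot, wax_tin from where it was at the start of the episode below 0.02 m); the robot touches nothing.
It fails at once if a rosette is driven home (gap under it below 2 mm) (z of any of walnut, maple, red in the frame of panel below 0.068 m).
It fails at once if a rosette is pulled up by more than 3 mm (z of any of walnut, maple, red in the frame of panel above 0.083 m).
It fails at once if a rosette is pressed with more than 20 N (contact force between any of walnut, maple, red and anything else above 20 N).
It fails at once if the wet gilded rosette is touched (contact force between gilded and anything else above 0.2 N).
It fails at once if a tool, the stone, the glue pot or the tin is lifted or moved by more than 20 mm (distance of any of gouge_pale, gouge_dark, mallet, stone, glue_pot, wax_tin from where it was at the start of the episode above 0.02 m).
It also fails if it takes over 51 s, if anything falls off the work surface, if the arm or the gripper's body presses on something with over 40 N, if the wrist force passes 120 N, or if a joint passes its speed limit or range.

## Working session

There is one attempt and no reset: what is moved stays moved. The work goes in short steps, Python scripts to look and compute and a tool call to move; the robot and the scene stay as the last step left them, time stands still between calls to the robot, and variables do not carry over. Pictures are saved under pics/ and viewed, at most 10 in all, crops included, and the job is handed in when it is done.

Besides the shell and the picture viewer there is one more tool, called after "Call:" in YAML: its name, and indented under it one key for each argument. jog_arm: Moves the arm, as the interface text tells. Its arguments: {"type":"object","properties":{"increments":{"type":"array"},"grip":{"type":"number"}},"required":["increments"]}

```bash
mkdir -p pics; ls
python3 - <<'E'
from station import sense, eyes, r
import cv2, numpy as np
s=sense(); print(s['time_s'],s['tcp_pos'],s['ee_rot'],s['wrist_force'],s['gripper_width'],r.tcp_to_grasp)
a=eyes.capture('top'); b=eyes.capture('scene')
cv2.imwrite('pics/a.png',a);cv2.imwrite('pics/b.png',b)
for n in ['walnut','maple','red','gilded','glue_pot','wax_tin','mallet']:
  for c in ['top','scene']:
    print(n,c,[(np.round(d['centre'],3).tolist(),round(d['conf'],2)) for d in eyes.spot_in(c,n)[:3]])
for c in ['top','scene','wrist']: print(c,eyes.get_calibration(c))
E
```

```text
pics
0.0 [0.22811216 0.58166462 0.40365753] [[ 9.30878027e-01 -3.65329416e-01 -7.19431571e-04]
 [-3.65330116e-01 -9.30875790e-01 -2.04201259e-03]
 [ 7.63058346e-05  2.16369467e-03 -9.99997656e-01]] [-0.38204879  0.18301625  1.27209848] 1.0006780691149515 0.1635
walnut top [([0.493, 0.032, 0.076], 0.48)]
walnut scene [([0.5, 0.037, 0.077], 0.5)]
maple top [([0.624, -0.044, 0.076], 0.55)]
maple scene [([0.623, -0.037, 0.076], 0.54), ([0.472, 0.143, 0.085], 0.43)]
red top [([0.61, 0.127, 0.077], 0.46)]
red scene [([0.609, 0.135, 0.071], 0.54)]
gilded top [([0.516, -0.121, 0.067], 0.51)]
gilded scene []
glue_pot top [([0.46, 0.139, 0.101], 0.65), ([0.645, -0.138, 0.068], 0.54)]
glue_pot scene [([0.47, 0.144, 0.083], 0.93)]
wax_tin top [([0.647, -0.14, 0.068], 0.45)]
wax_tin scene [([0.646, -0.127, 0.068], 0.58)]
mallet top [([0.635, -0.423, 0.105], 0.73)]
mallet scene [([0.645, -0.419, 0.087], 0.64)]
top {'camera_matrix': array([[430.33057505,   0.        , 321.24213907],
       [  0.        , 430.33057505, 195.54421757],
       [  0.        ,   0.        ,   1.        ]]), 'k1': -0.0224
[... 530 characters left out ...]
-01, -8.45224207e-01],
       [-4.22128122e-01, -7.32264849e-01, -5.34411863e-01]]), 't': array([ 0.49293378, -0.06251299,  1.25102973])}
wrist {'camera_matrix': array([[294.42647447,   0.        , 321.60578866],
       [  0.        , 294.42647447, 201.48159907],
       [  0.        ,   0.        ,   1.        ]]), 'k1': 0.010470806320027054, 'T_tool_cam': array([[ 1.01845879e-04, -9.62085254e-01, -2.72748883e-01,
         7.47021551e-02],
       [ 9.99999944e-01,  1.84923218e-04, -2.78886670e-04,
        -5.58687189e-04],
       [ 3.18750355e-04, -2.72748840e-01,  9.62085219e-01,
         1.99060234e-02],
       [ 0.00000000e+00,  0.00000000e+00,  0.00000000e+00,
         1.00000000e+00]])}
```

View pics/a.png

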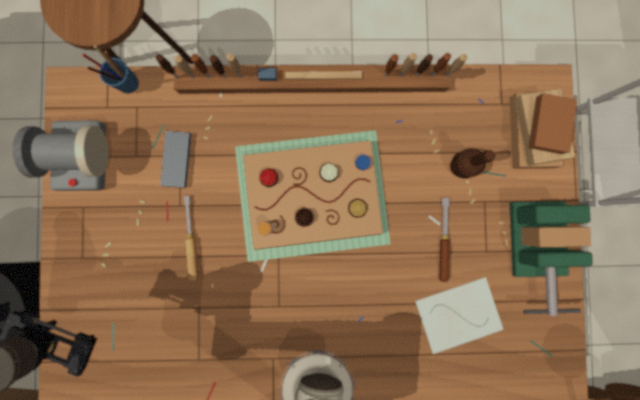

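View pics/b.png

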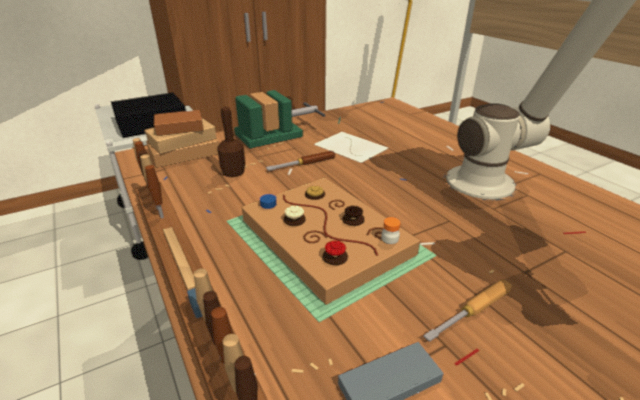

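The top view shows walnut at (304,216), maple at (329,172), red at (268,177), gilded at (358,207), the glue pot at (268,228) and the tin at (363,162). The scene view agrees, and all the rosettes stand clear of each other. I'll move over the panel with the fingers shut and measure there with the wrist camera.

Call:
jog_arm:
  increments:
    - [0.97, 0.9, 0, 0]
    - [0.97, 0.9, 0, 0]
    - [0.97, 0.9, 0, 0]
    - [0.97, 0.9, 0, 0]
    - [0.97, 0.9, 0, 0]
    - [0.97, 0.9, 0, 0]
    - [0.97, 0.9, 0, 0]
    - [0.97, 0.9, 0, 0]
    - [0.97, 0.9, 0, 0]
    - [0.97, 0.9, 0, 0]
  grip: 0

```text
time_s: 1.8
tcp_pos: [0.3434, 0.3423, 0.405]
ee_rot: [[0.931, -0.365, 0.0], [-0.365, -0.931, 0.0], [0.0, -0.0, -1.0]]
wrist_force: [0.0, 0.7, -0.2]
gripper_width: 0.172
gripper_force: 0.0
```

Call:
jog_arm:
  increments:
    - [0.97, 0.9, 0, 0]
    - [0.97, 0.9, 0, 0]
    - [0.97, 0.9, 0, 0]
    - [0.97, 0.9, 0, 0]
    - [0.97, 0.9, 0, 0]
    - [0.97, 0.9, 0, 0]
    - [0.97, 0.9, 0, 0]
    - [0.97, 0.9, 0, 0]
    - [0, 0, 0, 0]
    - [0, 0, 0, 0]

```text
time_s: 2.8
tcp_pos: [0.4351, 0.1523, 0.4049]
ee_rot: [[0.93, -0.366, 0.0], [-0.366, -0.93, 0.0], [0.0, -0.0, -1.0]]
wrist_force: [-0.3, -0.5, 0.8]
gripper_width: 0.006
gripper_force: 0.0
```

```bash
cat > h.py <<'E'
from station import sense, eyes, r
import cv2, numpy as np
NS=['walnut','maple','red','gilded','glue_pot','wax_tin']
def look(cam='wrist',f=None):
    """rays (origin, dir) through the mask centroid of each thing"""
    s=sense(); im=eyes.capture(cam)
    if f: cv2.imwrite(f,im)
    c=eyes.get_calibration(cam); K=c['camera_matrix']
    if cam=='wrist':
        T=np.eye(4);T[:3,:3]=s['ee_rot'];T[:3,3]=s['tcp_pos'];T=T@c['T_tool_cam'];R,o=T[:3,:3],T[:3,3]
    else: R=c['R'].T;o=-R@c['t']
    out={}
    for n in NS:
        d=eyes.outline_of(cam,n)
        if not d: continue
        v,u=np.nonzero(d[0]['mask']); px=np.array([[[(u.min()+u.max())/2,(v.min()+v.max())/2]]])
        xy=cv2.undistortPoints(px,K,np.array([c['k1'],0,0,0.]))[0,0]
        w=R@np.r_[xy,1]; out[n]=dict(o=o.tolist(),w=w.tolist(),px=px[0,0].tolist(),conf=d[0]['conf'],size=[int(np.ptp(u)),int(np.ptp(v))])
        h=.075; print(n,px[0,0],out[n]['size'],round(d[0]['conf'],2),'at z.075:',np.round(o+w*(h-o[2])/w[2],4))
    return out
E
python3 - <<'E'
from h import *; import json
s=sense(); print(s['time_s'],s['tcp_pos'],s['ee_rot'],s['wrist_force'],s['gripper_width'])
json.dump(look('wrist','pics/w1.png'),open('w1.json','w'))
json.dump(look('top'),open('top.json','w'))
E
```

```text
2.8 [0.43505229 0.15233074 0.40485076] [[ 9.30452920e-01 -3.66411395e-01  2.30432870e-04]
 [-3.66411450e-01 -9.30452886e-01  2.76491433e-04]
 [ 1.13097317e-04 -3.41695503e-04 -9.99999935e-01]] [-0.332794   -0.45445678  0.79248095] 0.006203690766453959
walnut [414.  92.] [46, 48] 0.9 at z.075: [0.4943 0.0318 0.075 ]
red [277.   19.5] [48, 39] 0.7 at z.075: [0.6016 0.1321 0.075 ]
gilded [549.   21.5] [62, 43] 0.65 at z.075: [ 0.5071 -0.1011  0.075 ]
glue_pot [323.5 160. ] [35, 40] 0.89 at z.075: [0.4646 0.1394 0.075 ]
walnut [304. 217.] [16, 16] 0.55 at z.075: [0.4938 0.0317 0.075 ]
maple [329. 172.] [14, 14] 0.74 at z.075: [ 0.6182 -0.0394  0.075 ]
red [267.5 176. ] [15, 14] 0.53 at z.075: [0.6089 0.1317 0.075 ]
gilded [357.5 208. ] [19, 18] 0.75 at z.075: [ 0.5167 -0.1171  0.075 ]
```

View pics/w1.png

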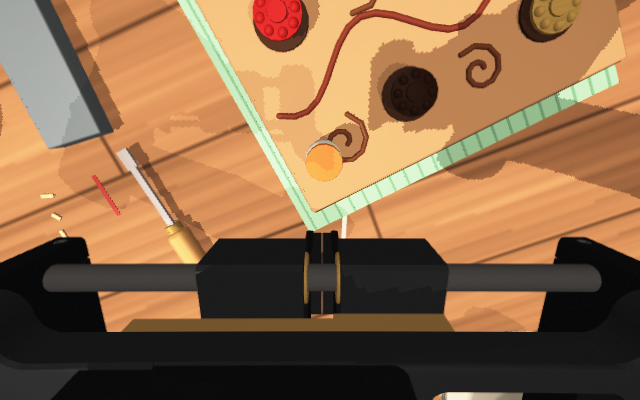

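Wrist view: walnut is at (410,93), red at (277,20), gilded at (549,20) and the glue pot at (324,160). Next is a second wrist view from closer in, to get heights.

Call:
jog_arm:
  increments:
    - [0.9, 0.9, 0.5, 0]
    - [0.9, 0.9, 0.5, 0]
    - [0, 0.9, 0, 0]
    - [0, 0.9, 0, 0]
    - [0, 0.9, 0, 0]
    - [0, 0, 0, 0]
    - [0, 0, 0, 0]

```text
time_s: 4.2
tcp_pos: [0.4353, 0.0554, 0.3855]
ee_rot: [[0.931, -0.365, 0.002], [-0.365, -0.931, 0.001], [0.001, -0.001, -1.0]]
wrist_force: [-0.0, -0.1, 0.7]
gripper_width: 0.006
gripper_force: 0.0
```

Run:
```python
from h import *; import json
s=sense(); print(s['time_s'],s['tcp_pos'],s['wrist_force'])
b=look('wrist','pics/w2.png'); json.dump(b,open('w2.json','w'))
a=json.load(open('w1.json'));t=json.load(open('top.json'))
for n in NS:
  for lab,S in (('w1w2',[a,b]),('all',[a,b,t])):
    rays=[x[n] for x in S if n in x]
    if len(rays)<2: continue
    A=np.zeros((3,3));q=np.zeros(3)
    for y in rays:
        w=np.array(y['w']);w/=np.linalg.norm(w);P=np.eye(3)-np.outer(w,w);A+=P;q+=P@np.array(y['o'])
    print(n,lab,len(rays),np.round(np.linalg.solve(A,q),4))
```

```text
4.2 [0.43526599 0.05539941 0.38550579] [-0.01448952 -0.09314026  0.72953175]
walnut [324. 130.] [46, 48] 0.83 at z.075: [0.4944 0.0309 0.075 ]
red [176.  50.] [52, 54] 0.96 at z.075: [0.6071 0.1287 0.075 ]
gilded [461.  46.] [58, 62] 0.98 at z.075: [ 0.5173 -0.1086  0.075 ]
glue_pot [235. 198.] [48, 46] 0.72 at z.075: [0.4647 0.1401 0.075 ]
walnut w1w2 2 [0.4942 0.0309 0.0721]
walnut all 3 [0.4941 0.0313 0.0733]
red w1w2 2 [0.6074 0.132  0.0657]
red all 3 [0.6094 0.1329 0.0611]
gilded w1w2 2 [ 0.5127 -0.1174  0.0543]
gilded all 3 [ 0.5143 -0.1195  0.051 ]
glue_pot w1w2 2 [0.4649 0.1393 0.0772]
glue_pot all 2 [0.4649 0.1393 0.0772]
```

View pics/w2.png

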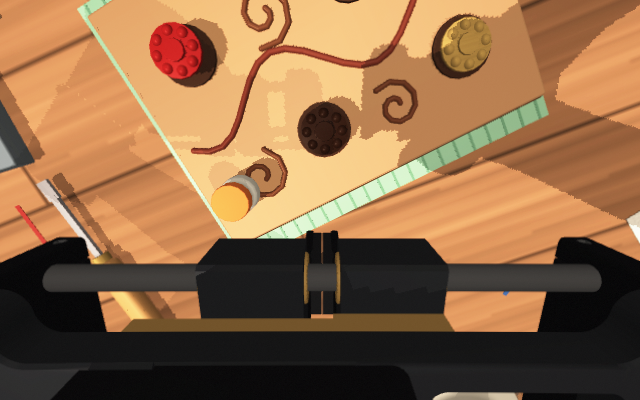

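Walnut is at (324,130) and red at (176,50), with gilded at (465,45). That puts walnut at about (0.494, 0.031). I'll move above it and hover about 10 mm over it.

Call:
jog_arm:
  increments:
    - [0.8, 0.02, 0, 0]
    - [0.8, 0.02, 0, 0]
    - [0.8, 0.02, 0.9, 0]
    - [0.78, 0.02, 0.9, 0]
    - [0, 0, 0.9, 0]
    - [0, 0, 0.9, 0]
    - [0, 0, 0.9, 0]
    - [0, 0, 0.9, 0]
    - [0, 0, 0.2, 0]
    - [0, 0, 0, 0]

```text
time_s: 5.55
tcp_pos: [0.495, 0.0307, 0.2721]
ee_rot: [[0.931, -0.366, -0.001], [-0.366, -0.931, -0.001], [-0.001, 0.001, -1.0]]
wrist_force: [-0.1, 0.6, 0.6]
gripper_width: 0.008
gripper_force: 0.0
```

Call:
jog_arm:
  increments:
    - [0, 0, 0, 0]
    - [0, 0, 0, 0]
    - [0, 0, 0, 0]

```text
time_s: 5.85
tcp_pos: [0.4945, 0.0311, 0.2736]
ee_rot: [[0.931, -0.365, 0.002], [-0.365, -0.931, 0.001], [0.001, -0.001, -1.0]]
wrist_force: [-0.4, -0.0, -0.7]
gripper_width: 0.004
gripper_force: 0.0
```

Call:
jog_arm:
  increments:
    - [0, 0, 0.1, 0]
    - [0, 0, 0.1, 0]
    - [0, 0, 0.1, 0]
    - [0, 0, 0.1, 0]
    - [0, 0, 0, 0]
    - [0, 0, 0, 0]

```text
time_s: 6.45
tcp_pos: [0.4942, 0.0311, 0.2646]
ee_rot: [[0.931, -0.365, -0.0], [-0.365, -0.931, -0.0], [-0.0, 0.0, -1.0]]
wrist_force: [0.1, 0.5, 0.6]
gripper_width: 0.006
gripper_force: 0.0
```

Run:
```python
from h import *
z=[]
for i in range(6):
    im=eyes.capture('wrist'); s=sense(); z.append(np.r_[s['tcp_pos'],s['wrist_force']])
print(np.round(z,4)); cv2.imwrite('pics/w3.png',im)
```

```text
[[ 0.4943  0.0311  0.2647  0.6707  0.243   0.3018]
 [ 0.4943  0.0311  0.2648  0.0338  0.6793 -0.3913]
 [ 0.4943  0.0311  0.2648 -0.6125  0.1087 -0.8221]
 [ 0.4943  0.031   0.2648 -0.8242  0.3513  0.3508]
 [ 0.4943  0.0311  0.2648 -0.3458  0.1883 -0.1033]
 [ 0.4943  0.0311  0.2648 -0.0711 -0.045   0.6797]]
```

View pics/w3.png

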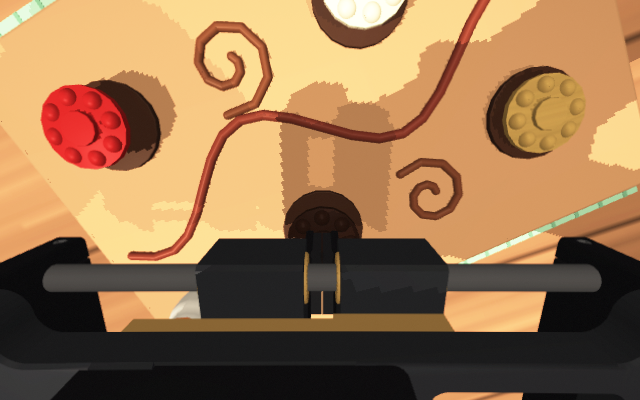

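The tip is over the walnut (323,215), so I'll creep down in 1 mm rows and watch the force.

Call:
jog_arm:
  increments:
    - [0, 0, 0.05, 0]
    - [0, 0, 0.05, 0]
    - [0, 0, 0.05, 0]
    - [0, 0, 0, 0]
    - [0, 0, 0, 0]

```text
time_s: 7.25
tcp_pos: [0.4942, 0.031, 0.2617]
ee_rot: [[0.931, -0.365, -0.0], [-0.365, -0.931, -0.0], [-0.0, 0.0, -1.0]]
wrist_force: [-0.5, -0.1, -0.8]
gripper_width: 0.004
gripper_force: 0.0
```

Call:
jog_arm:
  increments:
    - [0, 0, 0.05, 0]
    - [0, 0, 0.05, 0]
    - [0, 0, 0, 0]

```text
time_s: 7.55
tcp_pos: [0.4943, 0.0311, 0.26]
ee_rot: [[0.931, -0.365, 0.0], [-0.365, -0.931, -0.0], [0.0, -0.0, -1.0]]
wrist_force: [-0.7, 0.9, 4.3]
gripper_width: 0.004
gripper_force: 1.8
```

Call:
jog_arm:
  increments:
    - [0, 0, 0.05, 0]
    - [0, 0, 0, 0]

```text
time_s: 7.75
tcp_pos: [0.4943, 0.0311, 0.2588]
ee_rot: [[0.931, -0.365, 0.0], [-0.365, -0.931, 0.0], [0.0, -0.0, -1.0]]
wrist_force: [-0.9, -0.3, 2.7]
gripper_width: 0.008
gripper_force: 1.8
```

Contact came at TCP z of about 0.261, so the top is at about 79 mm, as expected. The target is TCP z 0.2545.

Call:
jog_arm:
  increments:
    - [0, 0, 0.05, 0]
    - [0, 0, 0.05, 0]
    - [0, 0, 0.05, 0]
    - [0, 0, 0.05, 0]
    - [0, 0, 0.01, 0]
    - [0, 0, 0, 0]
    - [0, 0, 0, 0]
    - [0, 0, 0, 0]

```text
time_s: 8.55
tcp_pos: [0.4943, 0.031, 0.2544]
ee_rot: [[0.931, -0.365, 0.0], [-0.365, -0.931, 0.0], [-0.0, -0.0, -1.0]]
wrist_force: [-0.0, 0.5, 1.6]
gripper_width: 0.003
gripper_force: 0.9
```

Call:
jog_arm:
  increments:
    - [0, 0, -0.1, 0]
    - [0, 0, -0.3, 0]
    - [0, 0, -0.6, 0]
    - [0, 0, -0.9, 0]
    - [0, 0, -0.9, 0]
    - [0, 0, 0, 0]
    - [0, 0, 0, 0]
    - [0, 0, 0, 0]

```text
time_s: 9.35
tcp_pos: [0.4938, 0.0309, 0.3098]
ee_rot: [[0.931, -0.365, -0.002], [-0.365, -0.931, -0.0], [-0.001, 0.001, -1.0]]
wrist_force: [-0.7, -0.3, 0.4]
gripper_width: 0.004
gripper_force: 0.0
```

Run:
```python
from h import *
s=sense(); print(s['time_s'],s['tcp_pos'],s['ee_rot'])
look('wrist','pics/w4.png')
```

```text
9.35 [0.49384147 0.03093164 0.30977276] [[ 9.30850830e-01 -3.65395793e-01 -1.62675807e-03]
 [-3.65396735e-01 -9.30851829e-01 -3.14179609e-04]
 [-1.39947082e-03  8.86866437e-04 -9.99998627e-01]]
walnut [322.  210.5] [56, 49] 0.83 at z.075: [0.4997 0.0287 0.075 ]
maple [353.5  23.5] [71, 47] 0.74 at z.075: [ 0.6101 -0.0363  0.075 ]
red [133.5 124. ] [69, 66] 0.73 at z.075: [0.6074 0.1287 0.075 ]
gilded [493.  112.5] [76, 75] 0.85 at z.075: [ 0.5229 -0.1081  0.075 ]
glue_pot [189.5 304. ] [19, 26] 0.66 at z.075: [0.4638 0.1622 0.075 ]
```

View pics/w4.png

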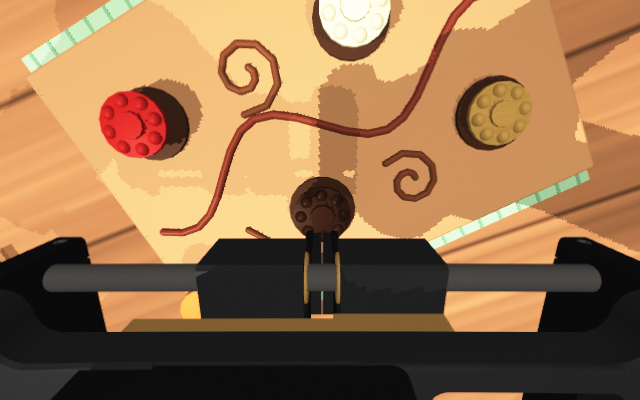

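Walnut, at (322,208), now sits lower and still shows a gap. Maple is partly cut off at (353,12). I'll move towards maple and re-measure.

Call:
jog_arm:
  increments:
    - [0.9, 0.2, 0, 0]
    - [0.9, 0.2, 0, 0]
    - [0.9, 0.2, 0, 0]
    - [0.9, 0.2, 0, 0]
    - [0.9, 0.2, 0, 0]
    - [0, 0, 0, 0]
    - [0, 0, 0, 0]
    - [0, 0, 0, 0]

```text
time_s: 10.5
tcp_pos: [0.5701, -0.0202, 0.3104]
ee_rot: [[0.931, -0.365, -0.001], [-0.365, -0.931, 0.0], [-0.001, 0.0, -1.0]]
wrist_force: [0.8, 0.0, -0.5]
gripper_width: 0.009
gripper_force: 0.0
```

Run:
```python
from h import *
s=sense(); print(s['time_s'],s['tcp_pos'],s['ee_rot'])
look('wrist','pics/w5.png')
```

```text
10.5 [ 0.57009033 -0.0201782   0.31035159] [[ 9.31016596e-01 -3.64975755e-01 -8.92809000e-04]
 [-3.64975878e-01 -9.31016975e-01  2.71129768e-05]
 [-8.41115913e-04  3.00611117e-04 -9.99999601e-01]]
walnut [318.  315.5] [14, 5] 0.52 at z.075: [0.4898 0.0152 0.075 ]
maple [323.5 147. ] [61, 62] 0.59 at z.075: [ 0.6204 -0.0408  0.075 ]
red [129. 239.] [62, 50] 0.69 at z.075: [0.6095 0.1275 0.075 ]
gilded [453. 222.] [66, 60] 0.85 at z.075: [ 0.5303 -0.1133  0.075 ]
wax_tin [435.5  58.5] [69, 69] 0.78 at z.075: [ 0.6473 -0.1313  0.075 ]
```

View pics/w5.png

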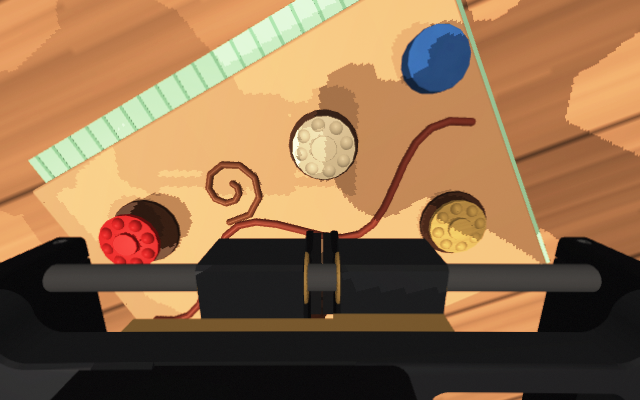

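Maple is at (322,148), which gives about (0.619, -0.0405).

Call:
jog_arm:
  increments:
    - [0.9, 0.01, 0, 0]
    - [0.9, 0.01, 0, 0]
    - [0.84, 0.01, 0.4, 0]
    - [0, 0, 0.6, 0]
    - [0, 0, 0.6, 0]
    - [0, 0, 0.4, 0]
    - [0, 0, 0.2, 0]
    - [0, 0, 0.1, 0]
    - [0, 0, 0, 0]
    - [0, 0, 0, 0]

```text
time_s: 11.85
tcp_pos: [0.6197, -0.0401, 0.2651]
ee_rot: [[0.931, -0.365, 0.001], [-0.365, -0.931, 0.0], [0.001, -0.0, -1.0]]
wrist_force: [-0.4, -0.1, -0.2]
gripper_width: 0.006
gripper_force: 0.0
```

Call:
jog_arm:
  increments:
    - [0, 0, 0, 0]
    - [0, 0, 0, 0]
    - [0, 0, 0, 0]

```text
time_s: 12.15
tcp_pos: [0.6197, -0.0403, 0.2648]
ee_rot: [[0.931, -0.365, 0.0], [-0.365, -0.931, 0.0], [0.0, -0.0, -1.0]]
wrist_force: [-0.3, -0.4, -0.2]
gripper_width: 0.002
gripper_force: 0.0
```

Call:
jog_arm:
  increments:
    - [0, 0, 0.05, 0]
    - [0, 0, 0.05, 0]
    - [0, 0, 0.05, 0]
    - [0, 0, 0.05, 0]
    - [0, 0, 0, 0]

```text
time_s: 12.65
tcp_pos: [0.6196, -0.0403, 0.2607]
ee_rot: [[0.931, -0.365, -0.0], [-0.365, -0.931, -0.0], [-0.0, 0.0, -1.0]]
wrist_force: [-1.8, 0.4, 1.1]
gripper_width: 0.002
gripper_force: 0.7
```

Call:
jog_arm:
  increments:
    - [0, 0, 0.05, 0]
    - [0, 0, 0.05, 0]
    - [0, 0, 0, 0]

```text
time_s: 12.95
tcp_pos: [0.6196, -0.0403, 0.2587]
ee_rot: [[0.931, -0.365, 0.0], [-0.365, -0.931, -0.0], [0.0, 0.0, -1.0]]
wrist_force: [-1.6, 0.2, 3.4]
gripper_width: 0.001
gripper_force: 1.9
```

Call:
jog_arm:
  increments:
    - [0, 0, 0.05, 0]
    - [0, 0, 0.05, 0]
    - [0, 0, 0.05, 0]
    - [0, 0, 0.05, 0]
    - [0, 0, 0.01, 0]
    - [0, 0, 0, 0]
    - [0, 0, 0, 0]
    - [0, 0, 0, 0]

```text
time_s: 13.75
tcp_pos: [0.6197, -0.0403, 0.2541]
ee_rot: [[0.931, -0.365, -0.0], [-0.365, -0.931, 0.0], [-0.0, 0.0, -1.0]]
wrist_force: [-1.2, -0.1, 2.7]
gripper_width: 0.006
gripper_force: 1.2
```

Call:
jog_arm:
  increments:
    - [0, 0, -0.1, 0]
    - [0, 0, -0.3, 0]
    - [0, 0, -0.6, 0]
    - [0, 0, -0.9, 0]
    - [0, 0, -0.9, 0]
    - [0, 0, 0, 0]
    - [0, 0, 0, 0]

```text
time_s: 14.45
tcp_pos: [0.6196, -0.0402, 0.3111]
ee_rot: [[0.931, -0.365, 0.002], [-0.365, -0.931, 0.001], [0.001, -0.001, -1.0]]
wrist_force: [-0.5, 0.7, -0.5]
gripper_width: 0.004
gripper_force: 0.0
```

Call:
jog_arm:
  increments:
    - [-0.78, -0.95, 0, 0]
    - [-0.78, -0.95, 0, 0]
    - [-0.78, -0.95, 0, 0]
    - [-0.78, -0.95, 0, 0]
    - [-0.78, -0.95, 0, 0]
    - [-0.78, -0.95, 0, 0]
    - [-0.78, -0.95, 0, 0]
    - [-0.78, -0.95, 0, 0]
    - [0, 0, 0, 0]
    - [0, 0, 0, 0]

```text
time_s: 15.45
tcp_pos: [0.5587, 0.147, 0.3096]
ee_rot: [[0.931, -0.364, -0.002], [-0.364, -0.931, -0.001], [-0.001, 0.001, -1.0]]
wrist_force: [-0.7, 0.2, 0.3]
gripper_width: 0.01
gripper_force: 0.0
```

Run:
```python
from h import *
for i in range(4): eyes.capture('wrist')
s=sense(); print(s['time_s'],s['tcp_pos'],s['ee_rot'])
look('wrist','pics/w6.png')
```

```text
15.65 [0.55913942 0.14597548 0.31006362] [[ 9.30485488e-01 -3.66328326e-01 -5.59482125e-04]
 [-3.66328523e-01 -9.30485531e-01 -2.99751255e-04]
 [-4.10782646e-04  4.83868453e-04 -9.99999799e-01]]
walnut [482.5 235.5] [59, 53] 0.97 at z.075: [0.5001 0.0344 0.075 ]
maple [543.5  40. ] [73, 74] 0.91 at z.075: [ 0.6209 -0.0333  0.075 ]
gilded [627.  140.5] [24, 63] 0.9 at z.075: [ 0.5345 -0.0767  0.075 ]
```

View pics/w6.png

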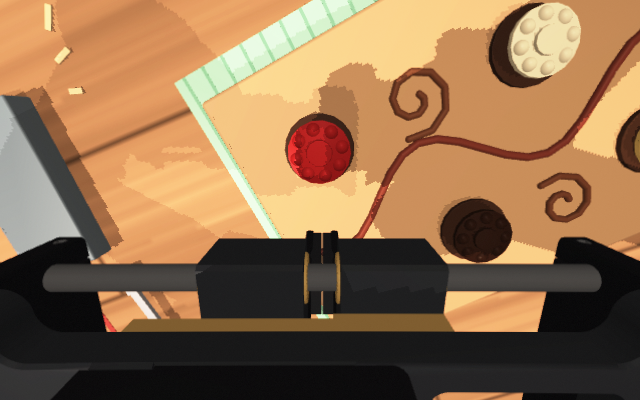

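Red is at (319,150), so its offset from the tool is nearly the same as maple's was: dx about 52 mm and dy about -2 mm.

Call:
jog_arm:
  increments:
    - [0.9, -0.03, 0, 0]
    - [0.9, -0.03, 0, 0]
    - [0.8, -0.02, 0.4, 0]
    - [0, 0, 0.6, 0]
    - [0, 0, 0.6, 0]
    - [0, 0, 0.4, 0]
    - [0, 0, 0.2, 0]
    - [0, 0, 0.07, 0]
    - [0, 0, 0, 0]
    - [0, 0, 0, 0]

```text
time_s: 17.0
tcp_pos: [0.608, 0.1295, 0.2655]
ee_rot: [[0.931, -0.365, 0.001], [-0.365, -0.931, 0.0], [0.001, -0.001, -1.0]]
wrist_force: [0.5, -0.1, 1.2]
gripper_width: 0.005
gripper_force: 0.0
```

Call:
jog_arm:
  increments:
    - [0, 0, 0, 0]
    - [0, 0, 0, 0]
    - [0, 0, 0, 0]

```text
time_s: 17.3
tcp_pos: [0.608, 0.1293, 0.2652]
ee_rot: [[0.931, -0.365, 0.0], [-0.365, -0.931, 0.0], [0.0, -0.0, -1.0]]
wrist_force: [-0.3, -0.7, 0.3]
gripper_width: 0.004
gripper_force: 0.0
```

Call:
jog_arm:
  increments:
    - [0, 0, 0.05, 0]
    - [0, 0, 0.05, 0]
    - [0, 0, 0.05, 0]
    - [0, 0, 0.05, 0]
    - [0, 0, 0.05, 0]
    - [0, 0, 0.05, 0]
    - [0, 0, 0, 0]

```text
time_s: 18.0
tcp_pos: [0.608, 0.1293, 0.259]
ee_rot: [[0.931, -0.365, 0.0], [-0.365, -0.931, -0.0], [0.0, -0.0, -1.0]]
wrist_force: [-0.9, -0.7, 3.6]
gripper_width: 0.008
gripper_force: 1.9
```

Call:
jog_arm:
  increments:
    - [0, 0, 0.05, 0]
    - [0, 0, 0.05, 0]
    - [0, 0, 0.05, 0]
    - [0, 0, 0.05, 0]
    - [0, 0, 0.02, 0]
    - [0, 0, 0, 0]
    - [0, 0, 0, 0]
    - [0, 0, 0, 0]

```text
time_s: 18.8
tcp_pos: [0.608, 0.1293, 0.2543]
ee_rot: [[0.931, -0.365, -0.0], [-0.365, -0.931, -0.0], [-0.0, 0.0, -1.0]]
wrist_force: [-1.6, -0.6, 2.0]
gripper_width: 0.004
gripper_force: 1.1
```

Call:
jog_arm:
  increments:
    - [0, 0, -0.1, 0]
    - [0, 0, -0.3, 0]
    - [0, 0, -0.6, 0]
    - [0, 0, -0.9, 0]
    - [0, 0, -0.9, 0]
    - [-0.9, 0, -0.9, 0]
    - [-0.9, 0, -0.9, 0]
    - [-0.9, 0, -0.9, 0]
    - [-0.9, 0, 0, 0]
    - [-0.9, 0, 0, 0]

```text
time_s: 19.8
tcp_pos: [0.5236, 0.1624, 0.3665]
ee_rot: [[0.931, -0.365, 0.003], [-0.365, -0.931, 0.002], [0.002, -0.003, -1.0]]
wrist_force: [0.2, 0.4, -0.6]
gripper_width: 0.007
gripper_force: 0.0
```

Call:
jog_arm:
  increments:
    - [-0.9, 0, 0, 0]
    - [-0.9, 0, 0, 0]
    - [0, 0, 0, 0]
    - [0, 0, 0, 0]
    - [0, 0, 0, 0]

```text
time_s: 20.3
tcp_pos: [0.4913, 0.1753, 0.365]
ee_rot: [[0.931, -0.365, 0.001], [-0.365, -0.931, 0.001], [0.001, -0.001, -1.0]]
wrist_force: [0.7, 0.4, -0.2]
gripper_width: 0.007
gripper_force: 0.0
```

Run:
```python
from h import *
s=sense(); print(s['time_s'],s['tcp_pos'],s['wrist_force'])
im=eyes.capture('wrist'); im2=eyes.capture('scene')
cv2.imwrite('pics/end.png',np.vstack([cv2.resize(im,(480,300)),cv2.resize(im2[150:300,200:440],(480,300))]))
```

```text
20.3 [0.4912544  0.17527561 0.36504212] [ 0.66213307  0.40183304 -0.20037412]
```

View pics/end.png

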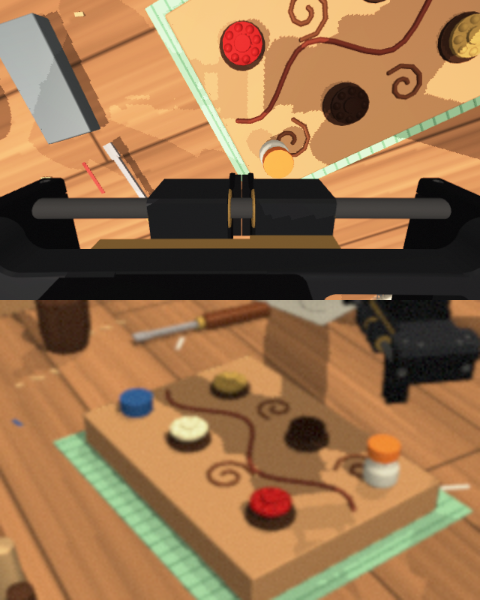

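The wrist half (top) shows red at (242,45) and walnut at (345,103). The scene half (below) shows maple at (188,430), walnut at (307,433) and red at (270,503). All three stand part-way in, nothing else has moved, and the arm is clear.

```bash
python3 -c "
from station import r
print(r.finish_job())"
```

```text
the job is handed in; nothing more can be done
None
```

I pressed the walnut, maple and red rosettes in that order to about 72 mm above the bench (half-way in, by fingertip height); nothing else was touched, and the job is handed in, though no verdict came back.

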